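# Sweep the offcuts into the scrap corral

## Task

Clear the three raw wooden offcuts off the bench: with the closed fingers, push the round plug, the eight-sided slice and the small square block along the bench top into the three-walled scrap corral, so that all three lie flat and fully inside it with nothing sticking out of its mouth. Only slide them, steadily: do not lift, tip or flick them. Leave the block with drilled holes, the tape measure, the sanding block and the glue bottle standing around them where they are.

Things in the scene. Friction and masses are not known exactly. Their poses are not given: they have to be found in the camera images.
- corral: Scrap corral: three plywood walls 12 mm thick, 40 mm high, fixed to the bench, no floor, one open side (the mouth). Inside 220 mm wide, 150 mm deep. Origin on the bench, mid-mouth, on the line between the free ends of the side walls; x points into it (back wall at x = 150 mm), y along the mouth (side walls at +-110 mm), z up. The mouth faces about world +y, turned up to 0.3 rad.
- plug: A raw wooden offcut lying flat on the bench, one of the three to be swept: a round plug, 54 mm in diameter, 24 mm high, about 50 g. Origin at the centre of its underside (on the bench, z = 0 while it lies flat); z up; slides with dry friction.
- octagon: A raw wooden offcut lying flat on the bench, one of the three to be swept: an eight-sided slice of post, 48 mm across the flats (52 mm across corners), 30 mm high, about 60 g. Origin at the centre of its underside (on the bench, z = 0 while it lies flat); z up; slides with dry friction.
- square: A raw wooden offcut lying flat on the bench, one of the three to be swept: a square block without holes, 42 x 42 mm, 34 mm high, about 50 g; x and y along its sides. Origin at the centre of its underside (on the bench, z = 0 while it lies flat); z up; slides with dry friction.
- square_corner0 (a point): The square block's upright edge number 0, half-way up (17 mm above its underside), at +21, +21 mm in the block's own x, y.
- square_corner1 (a point): The square block's upright edge number 1, half-way up (17 mm above its underside), at -21, +21 mm in the block's own x, y.
- square_corner2 (a point): The square block's upright edge number 2, half-way up (17 mm above its underside), at -21, -21 mm in the block's own x, y.
- square_corner3 (a point): The square block's upright edge number 3, half-way up (17 mm above its underside), at +21, -21 mm in the block's own x, y.
- drilled: A finished wooden block with two rows of three drilled holes, 70 (x) x 50 (y) x 38 mm high. Origin at its underside centre. A bystander, loose, to be left where it is.
- tape: A black tape measure lying flat, 50 x 50 mm, 30 mm high, its metal tab sticking out 7 mm on its +x side. Origin at its underside centre. A bystander, loose, to be left where it is.
- sander: A sanding block, 60 (x) x 90 (y) x 38 mm high. Origin at its underside centre. A bystander, loose, to be left where it is.
- glue: A standing glue bottle, 60 mm in diameter, 170 mm high. Origin at its underside centre. A bystander, loose, to be left where it is.

How it is judged:
At the end, for the whole second after the job is handed in: All three offcuts lie flat on the bench (underside within 6 mm, tilt under 0.2 rad), at rest (under 20 mm/s), between the walls and wholly past the mouth line, to 2 mm: plug centre 25 mm past it, slice centre 22 mm, each corner of the square block (x of plug in the frame of corral between 0.025 and 0.15 m and y of plug in the frame of corral between -0.11 and 0.11 m and height (world z) of each of plug, octagon, square below 0.006 m and angle between each of plug, octagon, square's own z axis and vertical below 0.2 rad and linear speed of each of plug, octagon, square below 0.02 m/s and x of octagon in the frame of corral between 0.022 and 0.15 m and y of octagon in the frame of corral between -0.11 and 0.11 m and x of each of square_corner0, square_corner1, square_corner2, square_corner3 in the frame of corral above -0.002 m and x of square in the frame of corral below 0.15 m and y of square in the frame of corral between -0.11 and 0.11 m); the robot touches nothing.
It fails at once if an offcut is lifted off the bench or tipped over (underside centre above 15 mm, or tilt above 0.5 rad) (height (world z) of any of plug, octagon, square above 0.015 m or angle between any of plug, octagon, square's own z axis and vertical above 0.5 rad).
It fails at once if an offcut is flicked (faster than 0.6 m/s) (linear speed of any of plug, octagon, square above 0.6 m/s).
It fails at once if a bystander is shifted by more than 20 mm or tilted by more than 0.3 rad (distance of any of drilled, tape, sander, glue from where it was at the start of the episode above 0.02 m or angle between any of drilled, tape, sander, glue's own z axis and vertical above 0.3 rad).
It also fails if it takes over 72 s, if anything falls off the work surface, if the arm or the gripper's body presses on something with over 40 N, if the wrist force passes 120 N, or if a joint passes its speed limit or range.

## Robot

A 6-joint arm with a two-finger parallel gripper is mounted at the origin on the work surface. World frame = base frame: x ahead of the robot, y to its left, z up, the work surface at z = 0. Lengths are in m, angles in rad, forces in N, time in s.
With the tool pointing down it reaches from about 0.425 to 0.95 m from the base axis. Payload 3.5 kg.
Tool frame: the origin (TCP) lies midway between the tips of the shut fingers; the grasp point (between the pads) lies ctrl.hold_point_z behind it (ctrl.hold_point_z is the distance from the TCP to the grasp point, in m); z points along the fingers, x is the direction in which the jaws open and shut, and the axes are right-handed (so a half turn about z gives the same grasp; the last joint's range is limited). The gripper opens to 85 mm and grips with 20 to 120 N. Pads are 22 mm wide; open, the fingers measure 114 mm over their backs; the gripper's body (76 mm by 85 mm) begins 54 mm behind the grasp point. The pads swing forward as they close: fully open they stand 13 mm farther back than shut.
Start: joints at [1.061, 0.286, 1.577, -0, 1.279, -0.15], TCP at [0.238, 0.632, 0.231] pointing down, gripper open.
Joint ranges: [-2.77, 2.77], [-0.9, 2.22], [0.21, 2.48], [-1.53, 4.67], [0.24, 2.81], [-2.84, 2.84]. Speed limits (rad/s): [2.79, 2.79, 3.14, 3.14, 3.14, 3.14].

## Interface

Orientations are given as a unit quaternion [x, y, z, w].
In Python, from plant import ctrl gives the robot as it stands.
- The arm moves only by the tool step_arm, never from a script. Its arguments are lists of equal length, an entry for each row: "gripper": the gripper's target within -1 to 1 (shut at 1, half-way at 0, fully open at -1); "linear": the shift along the tool's x, y, z in m, a list of three; "delta_rot": the turn, a rotation vector about the tool's x, y, z in degrees, a list of three. A call has 1 to 20 rows; each row is the pose to reach, as a shift and turn from the pose commanded when the call began, along the tool's axes at that moment; what a row does not reach only later rows make up. A row lasts 1/8 s, in which the tool goes at most 62.5 mm and 10.7 degrees, less where a joint would pass 70% of its speed; a pose out of reach is approached as far as the arm can. A call with a gripper value outside its range is refused whole. The fingers move at their own pace and stop on an object; "grip_force" is the grip in N (left out, the last holds). Time passes only in rows, so rows that repeat a pose let the fingers close. It gives the time, the measured TCP pose, the force and the opening at its end, in the units of the state.
- ctrl.get_state(): the state, without advancing time (a new reading comes with each control period).
- ctrl.read_camera(name): name is "scene" or "top" or "wrist"; returns a dict with "frame" (384x512x3 uint8, red, green, blue), "fx", "fy", "cx", "cy" (pixels), "view" (4x4, takes a point from world to camera coordinates). Camera axes: x right, y down, z forward; pixel columns grow to the right and rows downward; lengths in m; the calibration is good to about 2 mm. A picture is of the moment at which its call begins. There is no depth.
- ctrl.sign_off(): hands the job in, once; it reports no verdict.
The state is a dict: "time": time; "qpos": joint angles; "dq": joint speeds; "joint_efforts": joint torques, N m; "eef_pos": TCP position; "tcp_rot": TCP orientation; "contact_force": force on the tool from outside, world axes, zero at the start; "wrist_torque": the same for the moment, N m; "opening": opening from 0.0 (shut) to 1.0 (fully open).
Only numpy, scipy, OpenCV 4.12 (cv2) and the standard library are available. Lean on these libraries where they do the work, as an engineer would, in place of code of your own. Each camera call takes 0.05 s, during which the arm holds its last target. There are 200 camera calls.

## Working session

There is one attempt and no reset: what is moved stays moved. The work goes in short steps, Python scripts to look and compute and a tool call to move; the robot and the scene stay as the last step left them, time stands still between calls to the robot, and variables do not carry over. Pictures are saved under pics/ and viewed, on a budget of 10 in all, crops included, one or two more only if the job needs it, and the job is handed in when it is done.

Besides the shell and the picture viewer there is one more tool, called after "Request:" as name(argument=value, ...) on one line, values as JSON. step_arm: Moves the arm, as the interface text tells. Its arguments: {"type":"object","properties":{"gripper":{"type":"array"},"linear":{"type":"array"},"delta_rot":{"type":"array"},"grip_force":{"type":"number"}},"required":["gripper","linear","delta_rot"]}

```bash
mkdir -p pics; python3 - <<'E'
from plant import ctrl
import cv2, numpy as np
s=ctrl.get_state()
print(s['time'],s['eef_pos'],s['tcp_rot'],s['opening'],ctrl.hold_point_z)
for n in ['top','scene']:
    c=ctrl.read_camera(n)
    cv2.imwrite(f'pics/{n}0.png',c['frame'][:,:,::-1])
    np.savez(f'{n}0.npz',**c)
    print(n,c['fx'],c['fy'],c['cx'],c['cy'],np.round(c['view'],3).tolist())
E
```

```text
0.0 [0.23728754 0.63122224 0.229933  ] [ 8.22215305e-01  5.69175377e-01 -1.06500538e-03  4.98483344e-04] 0.9991051735805938 0.0187
top 419.68617096822425 419.68617096822425 255.95315096946143 201.47708675880216 [[0.02, -1.0, -0.009, 0.083], [-0.986, -0.018, -0.166, 0.544], [0.165, 0.012, -0.986, 0.883], [0.0, 0.0, 0.0, 1.0]]
scene 353.14526816349957 353.14526816349957 253.82113950659007 191.00848754560025 [[-0.903, 0.43, 0.001, 0.483], [0.363, 0.765, -0.532, -0.262], [-0.229, -0.48, -0.847, 0.963], [0.0, 0.0, 0.0, 1.0]]
```

View pics/top0.png

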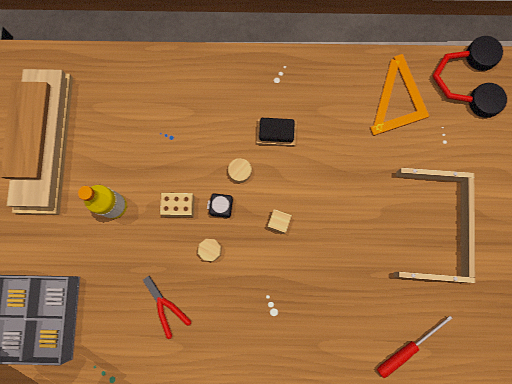

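View pics/scene0.png

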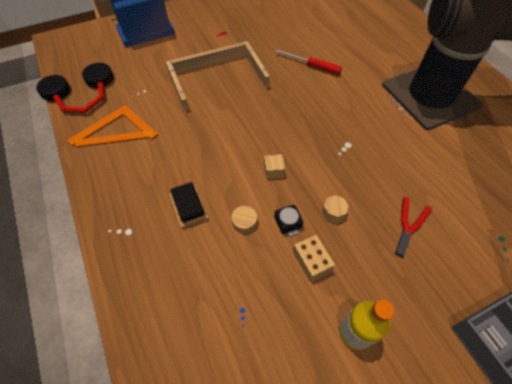

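The top view shows the plug at (239,170), octagon (209,250) and square (279,221). The bystanders are the tape (220,205), drilled block (177,205), sander (276,131) and glue, with its base near (112,207). The corral is on the right with its mouth facing left, free ends near (401,173) and (400,276). The scene view agrees.

```bash
cat > h.py <<'E'
import numpy as np, cv2
def cast(c,uv,h):
    V=np.array(c['view']);R=V[:3,:3];t=V[:3,3];o=-R.T@t
    uv=np.atleast_2d(np.array(uv,float))
    d=np.c_[(uv[:,0]-c['cx'])/c['fx'],(uv[:,1]-c['cy'])/c['fy'],np.ones(len(uv))]@R
    return (o+d*((h-o[2])/d[:,2])[:,None])[:,:2]
def wood(c,S=110,V=140):
    hsv=cv2.cvtColor(np.ascontiguousarray(c['frame']),cv2.COLOR_RGB2HSV)
    return hsv
E
python3 - <<'E'
from h import *
c=dict(np.load('top0.npz'))
hsv=wood(c)
for n,(u,v) in dict(plug=(239,170),oct=(209,250),sq=(279,221),drl=(177,212),wall=(436,174),wallb=(472,220),bench=(330,200),bench2=(239,300)).items(): print(n,hsv[v,u],c['frame'][v,u])
f=c['frame'].astype(int)
g=hsv[:,:,1].astype(int)
m=((hsv[:,:,2]>185)&(hsv[:,:,1]<135)).astype(np.uint8)
cs,_=cv2.findContours(m,cv2.RETR_EXTERNAL,cv2.CHAIN_APPROX_NONE)
for k in cs:
    a=cv2.contourArea(k)
    if a<150: continue
    r=cv2.minAreaRect(k);M=cv2.moments(k)
    ct=(M['m10']/a,M['m01']/a)
    print(a,np.round(ct,1),np.round(r[1],1),round(r[2],1),'h24,30,34,38:',[np.round(cast(c,ct,h)[0],3).tolist() for h in(.024,.03,.034,.038)],'box40',np.round(cast(c,cv2.boxPoints(r),.04),3).tolist())
im=cv2.resize(c['frame'][100:300,80:500,::-1],None,fx=1.9,fy=1.9,interpolation=cv2.INTER_CUBIC)
mm=cv2.resize(m[100:300,80:500]*255,None,fx=1.9,fy=1.9,interpolation=cv2.INTER_NEAREST)
cv2.drawContours(im,cv2.findContours(mm,cv2.RETR_EXTERNAL,cv2.CHAIN_APPROX_NONE)[0],-1,(0,0,255),1)
cv2.imwrite('pics/mask.png',im)
for n,uv,h in [('tape',(220.5,205.5),.03),('drl',(177,204.5),.038),('sander',(276,130),.038),('gluebase',(113,207),0.02),('glue cap',(86,194),.17)]:
  print(n,np.round(cast(c,uv,h)[0],3))
E
```

```text
plug [ 18 116 219] [219 180 119]
oct [ 19 109 220] [220 187 126]
sq [ 17 117 218] [218 176 118]
drl [ 20 111 220] [220 187 124]
wall [ 18  87 239] [239 206 157]
wallb [ 17 102 208] [208 172 125]
bench [ 14 158 174] [174 118  66]
bench2 [ 15 165 164] [164 110  58]
363.0 [208.8 249.4] [21. 22.] 90.0 h24,30,34,38: [[0.436, 0.197], [0.436, 0.196], [0.435, 0.196], [0.435, 0.195]] box40 [[0.457, 0.219], [0.458, 0.171], [0.413, 0.169], [0.412, 0.217]]
315.5 [279.3 220.4] [19.  18.3] 18.4 h24,30,34,38: [[0.504, 0.04], [0.503, 0.041], [0.503, 0.041], [0.502, 0.041]] box40 [[0.489, 0.068], [0.528, 0.055], [0.515, 0.015], [0.476, 0.028]]
190.5 [219.8 204.1] [15.6 15.6] 45.0 h24,30,34,38: [[0.538, 0.176], [0.537, 0.175], [0.537, 0.175], [0.536, 0.174]] box40 [[0.536, 0.198], [0.561, 0.174], [0.536, 0.149], [0.511, 0.173]]
637.5 [175.8 203.5] [21. 32.] 90.0 h24,30,34,38: [[0.538, 0.276], [0.537, 0.274], [0.536, 0.274], [0.536, 0.273]] box40 [[0.559, 0.309], [0.56, 0.237], [0.512, 0.235], [0.511, 0.306]]
1064.5 [451.7 227.7] [ 75.2 112.9] 1.1 h24,30,34,38: [[0.495, -0.344], [0.494, -0.342], [0.493, -0.34], [0.493, -0.338]] box40 [[0.376, -0.217], [0.626, -0.231], [0.626, -0.399], [0.376, -0.378]]
377.5 [239.3 169.1] [21.9 22.6] 45.0 h24,30,34,38: [[0.621, 0.134], [0.619, 0.133], [0.618, 0.133], [0.617, 0.133]] box40 [[0.615, 0.168], [0.653, 0.133], [0.617, 0.097], [0.58, 0.132]]
2194.5 [ 38.4 147.6] [ 40.8 140.4] 6.7 h24,30,34,38: [[0.664, 0.603], [0.662, 0.599], [0.661, 0.597], [0.66, 0.595]] box40 [[0.525, 0.652], [0.86, 0.653], [0.849, 0.555], [0.516, 0.56]]
tape [0.534 0.173]
drl [0.533 0.27 ]
sander [0.711 0.051]
gluebase [0.528 0.419]
glue cap [0.53 0.42]
```

View pics/mask.png

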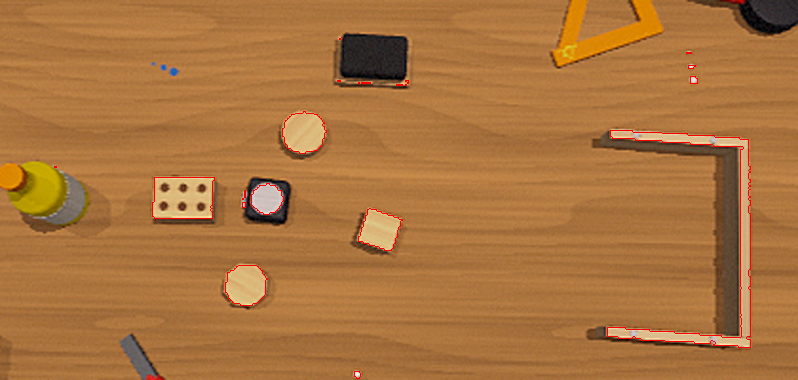

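```bash
cat >> h.py <<'E'
def plan(way,yaw=None):
    """world waypoints (x,y,z[,yaw_deg]) -> tool shift mm + turn from the current pose"""
    from plant import ctrl
    from scipy.spatial.transform import Rotation as Ro
    s=ctrl.get_state();R=Ro.from_quat(s['tcp_rot']);p=np.array(s['eef_pos'])
    print('t',round(s['time'],2),'p',np.round(p,4),'F',np.round(s['contact_force'],1),'open',round(s['opening'],2))
    for w in way:
        G=Ro.from_euler('z',w[3],degrees=True)*Ro.from_euler('x',180,degrees=True)
        print(w,'->',np.round(R.inv().apply(np.array(w[:3])-p),4).tolist(),np.round((R.inv()*G).as_rotvec(degrees=True),1).tolist())
E
python3 - <<'E'
from h import *
c=dict(np.load('top0.npz'))
P=cast(c,[(401,167.9),(401,173.2),(399.5,271.6),(399.5,276.8),(474.2,173.2),(474.2,282.6)],.04)
print(np.round(P,3))
a,b=(P[0]+P[1])/2,(P[2]+P[3])/2   # free ends
m=(a+b)/2; e=P[5]-P[4];e/=np.linalg.norm(e); xin=np.array([e[1],-e[0]])
if xin[1]>0: xin=-xin
print('mouth',m,'len',np.linalg.norm(a-b),'xin from back',xin,'from ends',(b-a)/np.linalg.norm(b-a),'side dirs',P[4]-P[0],P[5]-P[3])
plan([(.515,.079,.23,-18),(.515,.079,.009,-18)])
E
```

```text
[[ 0.626 -0.231]
 [ 0.614 -0.231]
 [ 0.395 -0.219]
 [ 0.384 -0.219]
 [ 0.616 -0.394]
 [ 0.375 -0.378]]
mouth [ 0.50467773 -0.22509429] len 0.23020403750940216 xin from back [-0.0657371  -0.99783698] from ends [-0.99868651  0.05123728] side dirs [-0.00936195 -0.16314733] [-0.00909868 -0.15947726]
t 0.1 p [0.2373 0.6312 0.2301] F [-0.   0.2 -0.4] open 1.0
(0.515, 0.079, 0.23, -18) -> [-0.4191, 0.4543, 0.0008] [0.1, 0.1, 87.4]
(0.515, 0.079, 0.009, -18) -> [-0.4186, 0.4544, 0.2218] [0.1, 0.1, 87.4]
```

Request:
step_arm(gripper=[1,1,1,1,1,1,1,1,1,1,1,1,1,1,1,1], linear=[[-0.04,0.043,0],[-0.08,0.087,0],[-0.12,0.13,0],[-0.16,0.173,0],[-0.2,0.217,0],[-0.24,0.26,0],[-0.28,0.303,0],[-0.32,0.347,0],[-0.36,0.39,0],[-0.4,0.434,0],[-0.419,0.454,0],[-0.419,0.454,0.05],[-0.419,0.454,0.1],[-0.419,0.454,0.15],[-0.419,0.454,0.15],[-0.419,0.454,0.15]], delta_rot=[[0,0,8.7],[0,0,17.5],[0,0,26],[0,0,35],[0,0,43.7],[0,0,52.4],[0,0,61],[0,0,70],[0,0,79],[0,0,87.4],[0,0,87.4],[0,0,87.4],[0,0,87.4],[0,0,87.4],[0,0,87.4],[0,0,87.4]])

```text
time: 2.1
eef_pos: [0.5162, 0.0798, 0.0829]
tcp_rot: [0.988, -0.157, 0.001, -0.0]
contact_force: [-0.1, 0.5, 1.4]
opening: -0.0
```

```bash
python3 - <<'E'
from h import *
from plant import ctrl
c=ctrl.read_camera('scene'); t=ctrl.read_camera('top')
cv2.imwrite('pics/s1.png',np.hstack([cv2.resize(x['frame'][:,:,::-1],(400,300)) for x in (c,t)]))
plan([(.515,.079,.009,-18),(.504,.043,.009,-18),(.499,.01,.009,-14),(.499,-.1,.009,-4),(.498,-.313,.009,-4),(.5,-.28,.009,-4)])
E
```

```text
t 2.2 p [0.5172 0.0797 0.0842] F [ 0.2 -0.1  1.2] open -0.0
(0.515, 0.079, 0.009, -18) -> [-0.0022, 0.0015, 0.0752] [-0.1, -0.3, -0.0]
(0.504, 0.043, 0.009, -18) -> [-0.0015, 0.0391, 0.0752] [-0.1, -0.3, -0.0]
(0.499, 0.01, 0.009, -14) -> [0.0039, 0.072, 0.0751] [-0.1, -0.3, -4.0]
(0.499, -0.1, 0.009, -4) -> [0.0379, 0.1767, 0.0752] [-0.0, -0.3, -14.0]
(0.498, -0.313, 0.009, -4) -> [0.1028, 0.3795, 0.0752] [-0.0, -0.3, -14.0]
(0.5, -0.28, 0.009, -4) -> [0.0945, 0.3475, 0.0752] [-0.0, -0.3, -14.0]
```

View pics/s1.png

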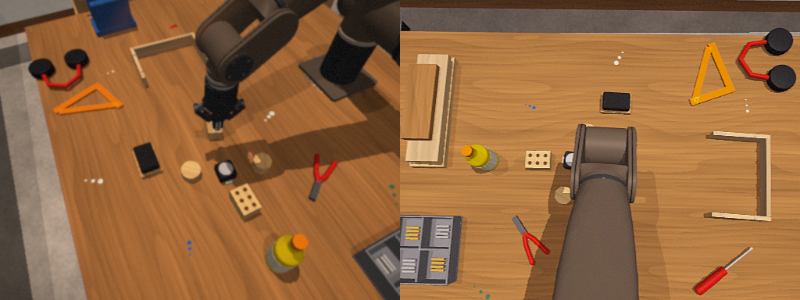

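The scene view shows the closed fingers just behind the square, while the arm hides the area from the top camera. Next I descend and push the square, turning gradually toward the corral.

Request:
step_arm(gripper=[1,1,1,1,1,1,1,1,1,1,1,1,1,1,1,1,1,1,1], linear=[[-0.002,0,0.03],[-0.002,0,0.06],[-0.002,0,0.074],[-0.002,0,0.074],[-0.002,0.005,0.074],[-0.002,0.012,0.074],[-0.002,0.022,0.074],[-0.002,0.034,0.074],[-0.0015,0.046,0.074],[0,0.058,0.074],[0.003,0.07,0.074],[0.006,0.082,0.074],[0.0095,0.094,0.074],[0.0135,0.106,0.074],[0.018,0.12,0.074],[0.0225,0.134,0.074],[0.0275,0.148,0.074],[0.033,0.163,0.074],[0.038,0.177,0.074]], delta_rot=[[0,0,0],[0,0,0],[0,0,0],[0,0,0],[0,0,0],[0,0,0],[0,0,0],[0,0,0],[0,0,-1],[0,0,-2],[0,0,-4],[0,0,-5],[0,0,-6],[0,0,-7.5],[0,0,-9],[0,0,-10.5],[0,0,-12],[0,0,-13],[0,0,-14]])

```text
time: 4.58
eef_pos: [0.4958, -0.1014, 0.0072]
tcp_rot: [0.999, -0.035, -0.0, -0.0]
contact_force: [-0.1, 1.0, 0.6]
opening: 0.001
```

```bash
python3 - <<'E'
from h import *
from plant import ctrl
c=ctrl.read_camera('scene')
cv2.imwrite('pics/s2.png',cv2.resize(c['frame'][20:250,120:420,::-1],None,fx=2.6,fy=2.6,interpolation=cv2.INTER_CUBIC))
np.savez('s2.npz',**c)
plan([(.498,-.313,.009,-4),(.5,-.28,.009,-4),(.5,-.28,.1,-4)])
E
```

```text
t 4.62 p [ 0.4963 -0.1029  0.0075] F [ 0.8 -0.9  0.2] open 0.0
(0.498, -0.313, 0.009, -4) -> [0.0165, 0.2095, -0.0013] [0.1, -0.0, -0.0]
(0.5, -0.28, 0.009, -4) -> [0.0162, 0.1764, -0.0013] [0.1, -0.0, -0.0]
(0.5, -0.28, 0.1, -4) -> [0.0162, 0.1765, -0.0923] [0.1, -0.0, -0.0]
```

View pics/s2.png

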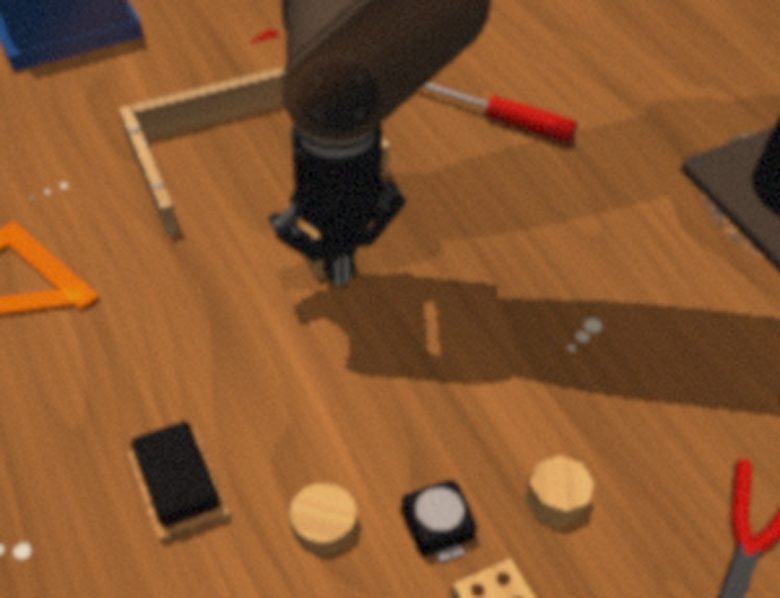

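The scene view shows the square sitting flat ahead of the fingers, on track for the mouth. I'll keep pushing into the corral, then back off and lift.

Request:
step_arm(gripper=[1,1,1,1,1,1,1,1,1,1,1,1,1,1,1,1,1,1,1], linear=[[0.0005,0.008,0],[0.001,0.02,0],[0.002,0.035,0],[0.003,0.05,0],[0.004,0.065,0],[0.005,0.08,0],[0.006,0.095,0],[0.007,0.11,0],[0.008,0.125,0],[0.009,0.14,0],[0.01,0.155,0],[0.011,0.17,0],[0.011,0.185,0],[0.011,0.195,0],[0.011,0.202,0],[0.011,0.2,0],[0.011,0.175,0],[0.011,0.175,-0.05],[0.011,0.175,-0.1]], delta_rot=[[0,0,0],[0,0,0],[0,0,0],[0,0,0],[0,0,0],[0,0,0],[0,0,0],[0,0,0],[0,0,0],[0,0,0],[0,0,0],[0,0,0],[0,0,0],[0,0,0],[0,0,0],[0,0,0],[0,0,0],[0,0,0],[0,0,0]])

```text
time: 7.0
eef_pos: [0.4944, -0.2727, 0.1072]
tcp_rot: [0.999, -0.034, -0.001, -0.001]
contact_force: [0.3, -0.7, 0.1]
opening: -0.002
```

```bash
python3 - <<'E'
from h import *
from plant import ctrl
# octagon at (.435,.196) -> slot (.44,-.29): heading about -y, slightly +x
plan([(.434,.242,.105,1),(.434,.242,.009,1),(.435,.2,.009,1)])
E
```

```text
t 7.0 p [ 0.4944 -0.2727  0.1072] F [ 0.3 -0.7  0.1] open -0.0
(0.434, 0.242, 0.105, 1) -> [-0.0953, -0.5093, 0.0036] [-0.1, 0.1, -4.9]
(0.434, 0.242, 0.009, 1) -> [-0.0951, -0.5091, 0.0996] [-0.1, 0.1, -4.9]
(0.435, 0.2, 0.009, 1) -> [-0.0912, -0.4673, 0.0995] [-0.1, 0.1, -4.9]
```

Request:
step_arm(gripper=[1,1,1,1,1,1,1,1,1,1,1,1,1,1], linear=[[-0.009,-0.05,0],[-0.018,-0.1,0],[-0.028,-0.15,0],[-0.037,-0.2,0],[-0.047,-0.25,0],[-0.056,-0.3,0],[-0.066,-0.35,0],[-0.075,-0.4,0],[-0.084,-0.45,0],[-0.095,-0.5,0],[-0.095,-0.509,0.01],[-0.095,-0.509,0.05],[-0.095,-0.509,0.05],[-0.095,-0.509,0.05]], delta_rot=[[0,0,-1],[0,0,-2],[0,0,-3],[0,0,-4],[0,0,-4.9],[0,0,-4.9],[0,0,-4.9],[0,0,-4.9],[0,0,-4.9],[0,0,-4.9],[0,0,-4.9],[0,0,-4.9],[0,0,-4.9],[0,0,-4.9]])

```text
time: 8.75
eef_pos: [0.4359, 0.2385, 0.0577]
tcp_rot: [1.0, 0.008, -0.0, 0.0]
contact_force: [0.4, -0.5, 0.5]
opening: -0.0
```

```bash
cat >> h.py <<'E'
def blobs(c,h,roi=None,amin=100):
    hsv=wood(c); m=((hsv[:,:,2]>185)&(hsv[:,:,1]<135)).astype(np.uint8)
    for k in cv2.findContours(m,cv2.RETR_EXTERNAL,cv2.CHAIN_APPROX_NONE)[0]:
        a=cv2.contourArea(k)
        if a<amin: continue
        M=cv2.moments(k);ct=(M['m10']/a,M['m01']/a)
        w=cast(c,ct,h)[0]
        if .36<w[0]<.7 and -.42<w[1]<.3: print('blob',a,np.round(ct,1),np.round(w,4),'rect',np.round(cv2.minAreaRect(k)[1],1))
E
python3 - <<'E'
from h import *
from plant import ctrl
t=ctrl.read_camera('top');s=ctrl.read_camera('scene')
print('top');blobs(t,.03);print('scene');blobs(s,.03)
print('scene0');blobs(dict(np.load('scene0.npz')),.03)
cv2.imwrite('pics/s3.png',np.hstack([cv2.resize(x['frame'][:,:,::-1],(400,300)) for x in (s,t)]))
plan([(.435,.242,.009,1),(.435,.2,.009,1)])
E
```

```text
top
blob 308.5 [210.1 249.2] [0.436 0.193] rect [21. 18.]
blob 330.0 [449.6 228.4] [ 0.4921 -0.337 ] rect [19. 19.]
blob 196.0 [220.  204.1] [0.5374 0.1746] rect [15.6 15.6]
blob 450.0 [174.1 200.8] [0.5431 0.2786] rect [20. 32.]
blob 1104.0 [452.1 227.7] [ 0.4938 -0.3426] rect [ 75.2 112.9]
blob 384.5 [239.3 169.1] [0.6192 0.1332] rect [21.9 22.6]
scene
blob 120.0 [288.8 215.4] [0.5369 0.1739] rect [13.4 12. ]
blob 165.0 [227.7  57.7] [ 0.452  -0.3454] rect [101.6  32.7]
scene0
t 8.85 p [0.437  0.2387 0.0588] F [-0.5  0.2  0.5] open 0.01
(0.435, 0.242, 0.009, 1) -> [-0.0021, -0.0033, 0.0498] [-0.0, -0.1, -0.2]
(0.435, 0.2, 0.009, 1) -> [-0.0027, 0.0387, 0.0497] [-0.0, -0.1, -0.2]
```

View pics/s3.png

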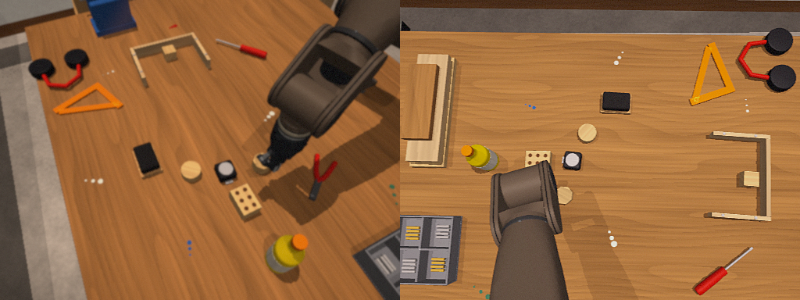

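The square lies deep in the corral at about (0.492, -0.337), aligned with it. Now I push the octagon straight along -y.

Request:
step_arm(gripper=[1,1,1,1,1,1,1,1,1,1,1,1,1,1], linear=[[-0.0015,-0.005,0.02],[-0.0015,-0.005,0.049],[-0.0015,-0.005,0.049],[-0.0015,0,0.049],[-0.0015,0.006,0.049],[-0.0015,0.014,0.049],[-0.0015,0.024,0.049],[-0.0015,0.034,0.049],[-0.0015,0.044,0.049],[-0.0015,0.054,0.049],[-0.0015,0.064,0.049],[-0.0015,0.074,0.049],[-0.0015,0.084,0.049],[-0.0015,0.084,0.049]], delta_rot=[[0,0,0],[0,0,0],[0,0,0],[0,0,0],[0,0,0],[0,0,0],[0,0,0],[0,0,0],[0,0,0],[0,0,0],[0,0,0],[0,0,0],[0,0,0],[0,0,0]])

```text
time: 10.6
eef_pos: [0.4357, 0.154, 0.0082]
tcp_rot: [1.0, 0.007, -0.0, 0.0]
contact_force: [-0.4, 1.0, -0.7]
opening: -0.0
```

```bash
python3 - <<'E'
from h import *
from plant import ctrl
t=ctrl.read_camera('top');s=ctrl.read_camera('scene');w=ctrl.read_camera('wrist')
print('top');blobs(t,.03,amin=40)
def crop(x,p,r=75):
    V=np.array(x['view']);q=V[:3,:3]@np.array(p)+V[:3,3];u=int(x['fx']*q[0]/q[2]+x['cx']);v=int(x['fy']*q[1]/q[2]+x['cy'])
    u0,v0=max(0,u-r),max(0,v-r);print('crop',u0,v0)
    return cv2.resize(np.ascontiguousarray(x['frame'][v0:v0+2*r,u0:u0+2*r,::-1]),(260,260),interpolation=cv2.INTER_CUBIC)
p=[.435,.12,.03]
cv2.imwrite('pics/s4.png',np.hstack([crop(s,p),crop(t,p),cv2.resize(w['frame'][:,:,::-1],(280,260))]))
np.savez('w4.npz',**w);print(np.round(w['view'],3).tolist())
plan([(.435,.05,.009,1)])
E
```

```text
top
blob 329.0 [449.6 228.4] [ 0.4921 -0.3369] rect [19. 19.]
blob 197.0 [220. 204.] [0.5375 0.1746] rect [15.6 15.6]
blob 640.5 [175.8 203.6] [0.5368 0.2743] rect [21. 32.]
blob 1103.0 [452.1 227.7] [ 0.4938 -0.3427] rect [ 75.2 112.9]
blob 382.5 [239.3 169.1] [0.6191 0.1332] rect [21.9 22.6]
crop 242 103
crop 168 175
[[1.0, 0.015, -0.001, -0.437], [0.015, -0.961, 0.276, 0.168], [0.003, -0.275, -0.961, 0.205], [0.0, 0.0, 0.0, 1.0]]
t 10.75 p [0.4358 0.1547 0.0083] F [-0.3  0.9 -0.5] open 0.0
(0.435, 0.05, 0.009, 1) -> [-0.0024, 0.1047, -0.0007] [0.0, 0.0, -0.1]
```

View pics/s4.png

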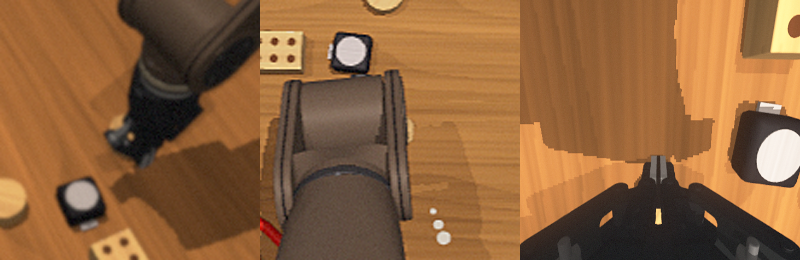

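The top crop shows the octagon's front edge peeking out at row ~250, the same row as at the start, so it has not drifted sideways. I keep pushing.

Request:
step_arm(gripper=[1,1,1,1,1,1,1,1,1,1,1], linear=[[0,0.006,0],[0,0.016,0],[0,0.028,0],[0,0.04,0],[0,0.052,0],[0,0.064,0],[0,0.076,0],[0,0.088,0],[0,0.1,0],[0,0.11,0],[0,0.11,0]], delta_rot=[[0,0,0],[0,0,0],[0,0,0],[0,0,0],[0,0,0],[0,0,0],[0,0,0],[0,0,0],[0,0,0],[0,0,0],[0,0,0]])

```text
time: 12.12
eef_pos: [0.4377, 0.0441, 0.0084]
tcp_rot: [1.0, 0.007, 0.0, 0.0]
contact_force: [-0.8, 0.4, -0.2]
opening: -0.002
```

```bash
cat >> h.py <<'E'
def px(x,p):
    V=np.array(x['view']);q=V[:3,:3]@np.array(p)+V[:3,3];return x['fx']*q[0]/q[2]+x['cx'],x['fy']*q[1]/q[2]+x['cy']
E
python3 - <<'E'
from h import *
from plant import ctrl
s=ctrl.read_camera('scene');t=ctrl.read_camera('top')
for nm,x in (('s',s),('t',t)):
    u,v=[int(a) for a in px(x,[.435,.01,.03])]
    hsv=wood(x);m=((hsv[:,:,2]>160)&(hsv[:,:,1]<140)&(hsv[:,:,1]>70)).astype(np.uint8)
    mm=np.zeros_like(m);mm[v-40:v+40,u-40:u+40]=m[v-40:v+40,u-40:u+40]
    for k in cv2.findContours(mm,0,1)[0]:
        if cv2.contourArea(k)>8: print(nm,'exp',u,v,'bbox',cv2.boundingRect(k),cv2.contourArea(k))
    if nm=='t':
        for k in cv2.findContours(mm,0,1)[0]:
            if cv2.contourArea(k)>8: q=cast(x,k[:,0,:],.03);print(q.min(0),q.max(0))
plan([])
E
```

```text
t 12.22 p [0.4376 0.0447 0.0083] F [-0.1  0.8  1.1] open -0.0
```

Request:
step_arm(gripper=[1,1,1,1,1,1,1,1,1], linear=[[0,-0.012,0],[0,-0.02,-0.03],[0,-0.02,-0.08],[0,0.02,-0.12],[0,0.07,-0.13],[0,0.11,-0.13],[0,0.14,-0.13],[0,0.14,-0.13],[0,0.14,-0.13]], delta_rot=[[0,0,0],[0,0,0],[0,0,0],[0,0,0],[0,0,0],[0,0,0],[0,0,0],[0,0,0],[0,0,0]])

```text
time: 13.35
eef_pos: [0.4395, -0.094, 0.138]
tcp_rot: [1.0, 0.008, -0.0, -0.0]
contact_force: [-0.6, -0.2, -0.1]
opening: 0.002
```

```bash
python3 - <<'E'
from h import *
from plant import ctrl
w=ctrl.read_camera('wrist');t=ctrl.read_camera('top');s=ctrl.read_camera('scene')
for n,x in zip('wts',(w,t,s)): print(n,px(x,[.435,.01,.03])); blobs(x,.03,amin=80)
cv2.imwrite('pics/s5.png',np.hstack([cv2.resize(x['frame'][:,:,::-1],(400,300)) for x in (w,s)]))
plan([(.436,.06,.15,1),(.436,.06,.009,1)])
E
```

```text
w (np.float64(250.53703238021788), np.float64(67.09632808624345))
blob 100.5 [275.5  84.1] [ 0.4555 -0.0025] rect [ 8.2 28.2]
t (np.float64(292.95411314059936), np.float64(251.26276221346993))
blob 301.5 [450.5 228. ] [ 0.493  -0.3389] rect [19. 19.]
blob 197.0 [220. 204.] [0.5375 0.1746] rect [15.6 15.6]
blob 643.5 [175.7 203.6] [0.5368 0.2745] rect [21. 32.]
blob 950.0 [458.1 219.5] [ 0.5123 -0.357 ] rect [114.  73.]
blob 384.5 [239.3 169. ] [0.6192 0.1332] rect [21.9 22.6]
s (np.float64(293.7027333897559), np.float64(143.60377276180333))
t 13.5 p [ 0.4396 -0.094   0.1381] F [-0.2 -0.4  0.6] open 0.0
(0.436, 0.06, 0.15, 1) -> [-0.0009, -0.154, -0.0118] [-0.0, 0.0, -0.0]
(0.436, 0.06, 0.009, 1) -> [-0.0009, -0.1539, 0.1292] [-0.0, 0.0, -0.0]
```

View pics/s5.png

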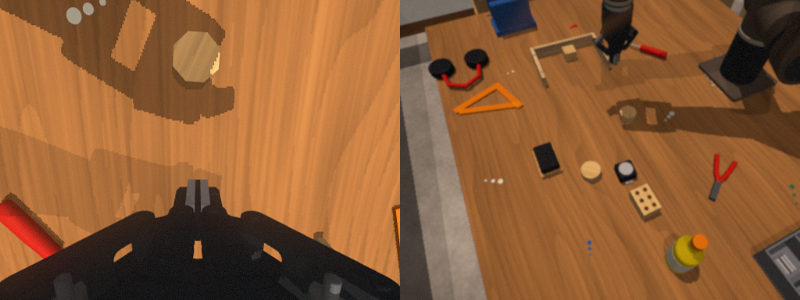

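The wrist view shows the octagon at pixel (196,58) of 400, which is world about (0.436, 0.005) and still on line. I go back behind it and continue.

Request:
step_arm(gripper=[1,1,1,1,1,1,1,1,1,1,1,1,1,1,1,1,1,1,1,1], linear=[[0,-0.05,0],[-0.001,-0.1,0],[-0.001,-0.15,0.02],[-0.001,-0.154,0.07],[-0.001,-0.154,0.12],[-0.001,-0.154,0.129],[-0.001,-0.154,0.129],[-0.001,-0.147,0.129],[-0.001,-0.14,0.129],[-0.001,-0.132,0.129],[-0.001,-0.122,0.129],[-0.001,-0.11,0.129],[-0.001,-0.098,0.129],[-0.001,-0.086,0.129],[-0.001,-0.074,0.129],[-0.001,-0.062,0.129],[-0.001,-0.05,0.129],[-0.001,-0.038,0.129],[-0.001,-0.026,0.129],[-0.001,-0.016,0.129]], delta_rot=[[0,0,0],[0,0,0],[0,0,0],[0,0,0],[0,0,0],[0,0,0],[0,0,0],[0,0,0],[0,0,0],[0,0,0],[0,0,0],[0,0,0],[0,0,0],[0,0,0],[0,0,0],[0,0,0],[0,0,0],[0,0,0],[0,0,0],[0,0,0]])

```text
time: 16.0
eef_pos: [0.4384, -0.08, 0.0093]
tcp_rot: [1.0, 0.008, -0.0, 0.0]
contact_force: [0.0, 0.3, 0.1]
opening: 0.0
```

Request:
step_arm(gripper=[1,1,1,1,1,1,1,1], linear=[[0,-0.014,0],[0,-0.02,-0.04],[0,-0.02,-0.09],[0,0.02,-0.13],[0,0.07,-0.13],[0,0.12,-0.13],[0,0.14,-0.13],[0,0.14,-0.13]], delta_rot=[[0,0,0],[0,0,0],[0,0,0],[0,0,0],[0,0,0],[0,0,0],[0,0,0],[0,0,0]])

```text
time: 17.0
eef_pos: [0.4405, -0.2192, 0.139]
tcp_rot: [1.0, 0.007, -0.0, -0.001]
contact_force: [-0.5, 0.4, 0.5]
opening: -0.003
```

```bash
cat >> h.py <<'E'
def pale(c,h,lo=500):
    """less saturated than the bench, lit or in shadow; world points from blob centres"""
    hsv=wood(c);m=((hsv[:,:,1]<150)&(hsv[:,:,1]>60)&(hsv[:,:,2]>60)&(hsv[:,:,0]>13)&(hsv[:,:,0]<26)).astype(np.uint8)
    m=cv2.morphologyEx(m,cv2.MORPH_OPEN,np.ones((5,5),np.uint8))
    for k in cv2.findContours(m,0,1)[0]:
        if cv2.contourArea(k)>lo:
            (x,y),r=cv2.minEnclosingCircle(k);print('pale',cv2.contourArea(k),np.round((x,y,r),1),np.round(cast(c,(x,y),h)[0],4))
E
python3 - <<'E'
from h import *
from plant import ctrl
w=ctrl.read_camera('wrist');np.savez('w6.npz',**w);pale(w,.03)
print(px(w,[.436,-.134,.03]))
plan([(.434,-.07,.009,1)])
E
```

```text
pale 2756.5 [434.  261.   58.5] [ 0.6166 -0.2866]
pale 1390.5 [199.5 230.   47.2] [ 0.3897 -0.2574]
pale 3051.5 [250.2  71.   33.9] [ 0.4359 -0.1179]
(np.float64(250.0770984773029), np.float64(92.08932106270005))
t 17.05 p [ 0.4403 -0.2182  0.1387] F [ 0.5  0.4 -0.7] open -0.0
(0.434, -0.07, 0.009, 1) -> [-0.0039, -0.1481, 0.13] [-0.1, 0.1, -0.1]
```

The octagon is at (0.436, -0.118) and on line. Final push for it.

Request:
step_arm(gripper=[1,1,1,1,1,1,1,1,1,1,1,1,1,1,1,1,1,1,1,1], linear=[[-0.001,-0.05,0],[-0.002,-0.1,0],[-0.002,-0.15,0.02],[-0.002,-0.152,0.07],[-0.002,-0.152,0.12],[-0.002,-0.152,0.129],[-0.002,-0.145,0.129],[-0.002,-0.136,0.129],[-0.002,-0.124,0.129],[-0.002,-0.11,0.129],[-0.002,-0.096,0.129],[-0.002,-0.082,0.129],[-0.002,-0.068,0.129],[-0.002,-0.054,0.129],[-0.002,-0.04,0.129],[-0.002,-0.026,0.129],[-0.002,-0.012,0.129],[-0.002,0.002,0.129],[-0.002,0.016,0.129],[-0.002,0.028,0.129]], delta_rot=[[0,0,0],[0,0,0],[0,0,0],[0,0,0],[0,0,0],[0,0,0],[0,0,0],[0,0,0],[0,0,0],[0,0,0],[0,0,0],[0,0,0],[0,0,0],[0,0,0],[0,0,0],[0,0,0],[0,0,0],[0,0,0],[0,0,0],[0,0,0]])

```text
time: 19.55
eef_pos: [0.439, -0.2482, 0.0103]
tcp_rot: [1.0, 0.008, -0.0, 0.0]
contact_force: [0.0, -0.7, 0.2]
opening: 0.003
```

Request:
step_arm(gripper=[1,1,1,1,1], linear=[[0,0.005,0],[0,-0.01,0],[0,-0.02,-0.04],[0,-0.02,-0.1],[0,-0.02,-0.13]], delta_rot=[[0,0,0],[0,0,0],[0,0,0],[0,0,0],[0,0,0]])

```text
time: 20.18
eef_pos: [0.4397, -0.2265, 0.1435]
tcp_rot: [1.0, 0.008, 0.002, 0.001]
contact_force: [0.1, -0.6, 0.2]
opening: -0.0
```

```bash
python3 - <<'E'
from h import *
# plug (.619,.1335) -> (.57,-.30): heading
d=np.array([.57,-.30])-np.array([.619,.1335]);d/=np.linalg.norm(d);yaw=np.degrees(np.arctan2(d[0],-d[1]))
print(d,yaw, np.array([.619,.1335])-d*.048)
b=np.array([.619,.1335])-d*.05
plan([(*b,.13,yaw),(*b,.009,yaw)])
E
```

```text
[-0.11231821 -0.99367229] -6.448967300921764 [0.62439127 0.18119627]
t 20.18 p [ 0.4397 -0.2265  0.1435] F [ 0.1 -0.6  0.2] open -0.0
(np.float64(0.6246159102915658), np.float64(0.18318361451824017), 0.13, np.float64(-6.448967300921764)) -> [0.1918, -0.4065, 0.0131] [0.1, -0.2, 7.4]
(np.float64(0.6246159102915658), np.float64(0.18318361451824017), 0.009, np.float64(-6.448967300921764)) -> [0.1914, -0.4068, 0.1341] [0.1, -0.2, 7.4]
```

Request:
step_arm(gripper=[1,1,1,1,1,1,1,1,1,1,1,1,1,1,1], linear=[[0.024,-0.05,0],[0.048,-0.1,0],[0.072,-0.15,0],[0.096,-0.2,0],[0.12,-0.25,0],[0.144,-0.3,0],[0.168,-0.35,0],[0.191,-0.4,0],[0.191,-0.407,0],[0.191,-0.407,0.04],[0.191,-0.407,0.09],[0.191,-0.407,0.12],[0.191,-0.407,0.133],[0.191,-0.407,0.133],[0.191,-0.407,0.133]], delta_rot=[[0,0,1],[0,0,2],[0,0,3],[0,0,4],[0,0,5],[0,0,6],[0,0,7],[0,0,7.4],[0,0,7.4],[0,0,7.4],[0,0,7.4],[0,0,7.4],[0,0,7.4],[0,0,7.4],[0,0,7.4]])

```text
time: 22.05
eef_pos: [0.6247, 0.1828, 0.0093]
tcp_rot: [0.998, -0.057, 0.002, -0.0]
contact_force: [-0.6, -0.3, 1.0]
opening: 0.003
```

```bash
python3 - <<'E'
from h import *
from plant import ctrl
t=ctrl.read_camera('top');np.savez('t7.npz',**t);blobs(t,.03)
plan([])
E
```

```text
blob 369.5 [429.6 251.3] [ 0.4408 -0.2903] rect [21. 22.]
blob 332.0 [449.7 228.4] [ 0.4921 -0.3371] rect [19. 19.]
blob 1110.5 [452.1 227.9] [ 0.4935 -0.3426] rect [ 76.2 112.9]
blob 164.0 [244.8 168.6] [0.6205 0.1209] rect [21. 11.]
t 22.1 p [0.6248 0.1828 0.0095] F [ 0.  -0.6 -0.5] open 0.0
```

The octagon rests at (0.441, -0.290), about 65 mm inside. Now the plug.

Request:
step_arm(gripper=[1,1,1,1,1,1,1,1,1,1,1,1,1,1,1,1,1,1,1,1], linear=[[0,0.006,0],[0,0.013,0],[0,0.022,0],[0,0.034,0],[0,0.046,0],[0,0.058,0],[0,0.07,0],[0,0.082,0],[0,0.094,0],[0,0.106,0],[0,0.118,0],[0,0.128,0],[0,0.128,0],[0,0.115,-0.005],[0,0.105,-0.04],[0,0.105,-0.1],[0,0.15,-0.13],[0,0.2,-0.13],[0,0.25,-0.13],[0,0.265,-0.13]], delta_rot=[[0,0,0],[0,0,0],[0,0,0],[0,0,0],[0,0,0],[0,0,0],[0,0,0],[0,0,0],[0,0,0],[0,0,0],[0,0,0],[0,0,0],[0,0,0],[0,0,0],[0,0,0],[0,0,0],[0,0,0],[0,0,0],[0,0,0],[0,0,0]])

```text
time: 24.6
eef_pos: [0.5934, -0.0819, 0.1379]
tcp_rot: [0.998, -0.058, 0.0, 0.0]
contact_force: [-0.1, 0.3, -0.2]
opening: -0.0
```

```bash
python3 - <<'E'
from h import *
from plant import ctrl
w=ctrl.read_camera('wrist');np.savez('w8.npz',**w);pale(w,.024)
print('expected',px(w,[.607,.0185,.024]))
t=ctrl.read_camera('top');blobs(t,.024)
plan([(.612,.065,.009,-6.4)])
E
```

```text
pale 3367.5 [252.5  75.1  34.4] [0.6038 0.0161]
expected (np.float64(256.055830343912), np.float64(71.44819656302587))
blob 372.5 [429.6 251.3] [ 0.441  -0.2928] rect [21. 22.]
blob 334.0 [449.6 228.4] [ 0.4928 -0.3397] rect [19. 19.]
blob 197.0 [220. 204.] [0.5385 0.1752] rect [15.6 15.6]
blob 647.0 [175.9 203.5] [0.5379 0.2755] rect [21. 32.]
blob 981.0 [458.3 230.2] [ 0.4891 -0.3588] rect [ 63.5 109.8]
blob 156.5 [291.4 170.3] [0.6199 0.0141] rect [11. 21.]
t 24.7 p [ 0.5935 -0.081   0.1375] F [-0.2  0.6 -0.5] open 0.0
(0.612, 0.065, 0.009, -6.4) -> [0.0016, -0.1471, 0.1286] [-0.0, -0.0, -0.2]
```

The plug is at (0.604, 0.016), about 3 mm off the planned line. I re-centre and continue.

Request:
step_arm(gripper=[1,1,1,1,1,1,1,1,1,1,1,1,1,1,1,1,1,1,1,1], linear=[[0,-0.05,0],[-0.001,-0.1,0],[-0.0015,-0.148,0.02],[-0.0015,-0.15,0.07],[-0.0015,-0.15,0.12],[-0.0015,-0.15,0.128],[-0.0015,-0.15,0.128],[-0.0015,-0.142,0.128],[-0.0015,-0.134,0.128],[-0.0015,-0.124,0.128],[-0.0015,-0.112,0.128],[-0.0015,-0.1,0.128],[-0.0015,-0.087,0.128],[-0.0015,-0.074,0.128],[-0.0015,-0.061,0.128],[-0.0015,-0.048,0.128],[-0.0015,-0.035,0.128],[-0.0015,-0.022,0.128],[-0.0015,-0.01,0.128],[-0.0015,-0.005,0.128]], delta_rot=[[0,0,0],[0,0,0],[0,0,0],[0,0,0],[0,0,0],[0,0,0],[0,0,0],[0,0,0],[0,0,0],[0,0,0],[0,0,0],[0,0,0],[0,0,0],[0,0,0],[0,0,0],[0,0,0],[0,0,0],[0,0,0],[0,0,0],[0,0,0]])

```text
time: 27.2
eef_pos: [0.5923, -0.0764, 0.0093]
tcp_rot: [0.998, -0.057, -0.0, 0.0]
contact_force: [0.6, 0.7, 0.6]
opening: -0.002
```

Request:
step_arm(gripper=[1,1,1,1,1,1,1,1], linear=[[0,-0.013,-0.003],[0,-0.02,-0.04],[0,-0.02,-0.09],[0,0.02,-0.13],[0,0.07,-0.13],[0,0.12,-0.13],[0,0.14,-0.13],[0,0.14,-0.13]], delta_rot=[[0,0,0],[0,0,0],[0,0,0],[0,0,0],[0,0,0],[0,0,0],[0,0,0],[0,0,0]])

```text
time: 28.2
eef_pos: [0.5765, -0.2146, 0.1392]
tcp_rot: [0.998, -0.057, -0.0, -0.0]
contact_force: [0.3, 1.1, -0.1]
opening: -0.003
```

```bash
python3 - <<'E'
from h import *
from plant import ctrl
w=ctrl.read_camera('wrist');np.savez('w9.npz',**w);pale(w,.024)
t=ctrl.read_camera('top');blobs(t,.024)
plan([(.594,-.07,.009,-6.4)])
E
```

```text
pale 2082.0 [129.5 273.   31. ] [ 0.4418 -0.2869]
pale 3629.5 [ 72.  265.5  57.6] [ 0.3865 -0.2719]
pale 3373.0 [254.5  72.5  34.6] [ 0.5886 -0.1145]
blob 197.0 [220. 204.] [0.5385 0.1752] rect [15.6 15.6]
blob 642.0 [175.8 203.6] [0.5378 0.2756] rect [21. 32.]
blob 117.0 [350.5 177.9] [ 0.6044 -0.121 ] rect [18.1  9.1]
t 28.3 p [ 0.5766 -0.213   0.139 ] F [-0.3  0.5 -0.8] open 0.0
(0.594, -0.07, 0.009, -6.4) -> [0.0013, -0.1439, 0.1301] [-0.1, 0.0, -0.1]
```

The plug is at (0.589, -0.115) and on line for the mouth. Final push.

Request:
step_arm(gripper=[1,1,1,1,1,1,1,1,1,1,1,1,1,1,1,1,1,1,1,1], linear=[[0,-0.05,0],[0.001,-0.1,0],[0.001,-0.148,0.02],[0.001,-0.15,0.07],[0.001,-0.15,0.12],[0.001,-0.15,0.129],[0.001,-0.15,0.129],[0.001,-0.142,0.129],[0.001,-0.134,0.129],[0.001,-0.123,0.129],[0.001,-0.109,0.129],[0.001,-0.095,0.129],[0.001,-0.08,0.129],[0.001,-0.065,0.129],[0.001,-0.05,0.129],[0.001,-0.035,0.129],[0.001,-0.02,0.129],[0.001,-0.005,0.129],[0.001,0.01,0.129],[0.001,0.022,0.129]], delta_rot=[[0,0,0],[0,0,0],[0,0,0],[0,0,0],[0,0,0],[0,0,0],[0,0,0],[0,0,0],[0,0,0],[0,0,0],[0,0,0],[0,0,0],[0,0,0],[0,0,0],[0,0,0],[0,0,0],[0,0,0],[0,0,0],[0,0,0],[0,0,0]])

```text
time: 30.8
eef_pos: [0.5748, -0.2376, 0.0103]
tcp_rot: [0.998, -0.057, -0.0, 0.0]
contact_force: [-0.2, 0.9, 0.1]
opening: -0.001
```

Request:
step_arm(gripper=[1,1,1,1,1,1,1,1,1,1,1,1,1], linear=[[0,0.01,0],[0,0.018,0],[0,0.018,0],[0,0.005,0],[0,-0.005,-0.03],[0,-0.005,-0.08],[0,-0.005,-0.13],[0,-0.05,-0.17],[0,-0.1,-0.19],[0,-0.15,-0.19],[0,-0.2,-0.19],[0,-0.25,-0.19],[0,-0.25,-0.19]], delta_rot=[[0,0,0],[0,0,0],[0,0,0],[0,0,0],[0,0,0],[0,0,0],[0,0,0],[0,0,0],[0,0,0],[0,0,0],[0,0,0],[0,0,0],[0,0,0]])

```text
time: 32.42
eef_pos: [0.6028, 0.0162, 0.2002]
tcp_rot: [0.999, -0.054, -0.0, -0.0]
contact_force: [-1.0, -0.3, -0.5]
opening: 0.001
```

```bash
python3 - <<'E'
from h import *
from plant import ctrl
t=ctrl.read_camera('top');blobs(t,.03)
hsv=wood(t)
o=np.array([.505,-.225]);x=np.array([-.06,-.998])
m=((hsv[:,:,2]>185)&(hsv[:,:,1]<135)).astype(np.uint8)
for k in cv2.findContours(m,0,1)[0]:
    w=cast(t,k[:,0,:].mean(0),.03)[0]
    if cv2.contourArea(k)<420 and cv2.contourArea(k)>150 and w[1]<-.2: print(np.round(w,3),'min depth of outline',((cast(t,k[:,0,:],.03)-o)@x).min().round(3))
s=ctrl.read_camera('scene')
cv2.imwrite('pics/end.png',np.hstack([cv2.resize(q['frame'][:,:,::-1],(400,300)) for q in (t,s)]))
plan([])
E
```

```text
blob 374.0 [429.7 251.3] [ 0.4406 -0.2905] rect [21. 22.]
blob 333.0 [449.7 228.4] [ 0.4922 -0.3371] rect [19. 19.]
blob 647.0 [175.8 203.5] [0.5369 0.2743] rect [21. 32.]
blob 400.5 [427.1 194.3] [ 0.5683 -0.2909] rect [23.3 22.4]
blob 1125.0 [452.1 227.7] [ 0.4938 -0.3425] rect [ 76.2 112.9]
[ 0.44  -0.291] min depth of outline 0.046
[ 0.492 -0.337] min depth of outline 0.091
[ 0.568 -0.29 ] min depth of outline 0.035
t 32.52 p [0.603  0.013  0.2001] F [ 0.8  0.2 -0. ] open -0.0
```

View pics/end.png

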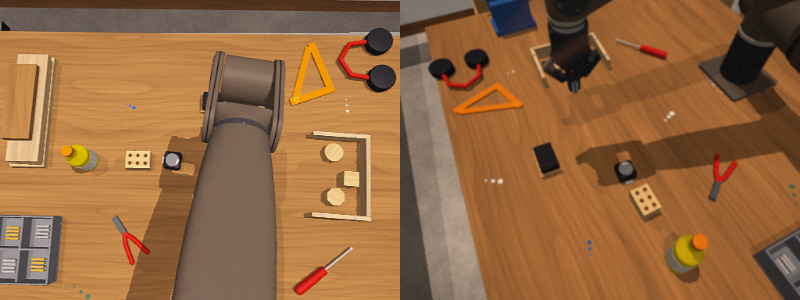

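The final picture shows all three offcuts well inside the corral at (333,153), (351,178) and (336,197) of 400. The bystanders are unmoved and the arm is clear.

```bash
python3 -c "
from plant import ctrl
print(ctrl.sign_off())"
```

```text
the job is handed in; nothing more can be done
None
```

All three offcuts are in the scrap corral. I pushed the square, then the octagon, then the plug along the bench with the closed fingers, and handed the job in at about 32.5 s of the 72 s allowed.

**Offcuts:** The last top-view check put their nearest edges about 91 mm (square), 46 mm (octagon) and 35 mm (plug) past the mouth line. They all look flat, and the arm was lifted clear at z = 0.20 m.

**Bystanders:** The drilled block's measured position did not change. The tape measure matched its start in every view where it could be measured, the last one before the final plug push. I checked the sanding block and glue bottle by eye in the last pictures only, and neither looked moved.

**Disagreements:** The plug drifted about 3 mm off its line on the first push, so I re-centred the fingers behind it. No check failed. The hand-in gave no verdict.

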